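Set the nested casting rings over the waxed-up crucible formers

TASK

Take the nested stack of three steel casting rings apart and set each ring upright, fully home, in the collar of the rubber crucible former of its own size that carries a wax pattern, ready for investing. Lower each ring straight down over its wax pattern without touching the wax, and leave the former that has no pattern empty.

Things in the scene. Friction and masses are not known exactly. Their poses are not given: they have to be found in the camera images.
- ring_large: the large casting ring: a loose, plain steel tube open at both ends, outside diameter 66 mm, wall 2 mm (bore 62 mm), 54 mm tall, standing upright. Origin: centre of its underside, z up along its axis (its yaw means nothing). It is the outermost of the nest. All three stand on the same bench (z = 0) and their tops are level.
- ring_medium: the medium casting ring: a loose, plain steel tube open at both ends, outside diameter 50 mm, wall 2 mm (bore 46 mm), 54 mm tall, standing upright. Origin: centre of its underside, z up along its axis (its yaw means nothing). At the start it stands inside the large ring (about 6 mm free all round) and outside the small one. All three stand on the same bench (z = 0) and their tops are level.
- ring_small: the small casting ring: a loose, plain steel tube open at both ends, outside diameter 34 mm, wall 2 mm (bore 30 mm), 54 mm tall, standing upright. Origin: centre of its underside, z up along its axis (its yaw means nothing). At the start it stands innermost, inside the medium ring (about 6 mm free all round). All three stand on the same bench (z = 0) and their tops are level.
- former_large: dark grey, greased rubber cup fixed on the bench, 90 mm wide, 19 mm high. Origin: centre of its underside, z up. Flat seat 7 mm above it; flared collar, inside diameter 70 mm at the seat, 83 mm at its rim; in the middle a cone 54 mm wide at its foot. Takes the 66 mm ring with 2 mm play all round. Carries the wax arch; for the large ring (seated: top 61 mm above this origin).
- former_medium: dark grey, greased rubber cup fixed on the bench, 74 mm wide, 19 mm high. Origin: centre of its underside, z up. Flat seat 7 mm above it; flared collar, inside diameter 54 mm at the seat, 67 mm at its rim; in the middle a cone 38 mm wide at its foot. Takes the 50 mm ring with 2 mm play all round. Carries the wax bridge; for the medium ring (seated: top 61 mm above this origin).
- former_small: dark grey, greased rubber cup fixed on the bench, 58 mm wide, 19 mm high. Origin: centre of its underside, z up. Flat seat 7 mm above it; flared collar, inside diameter 38 mm at the seat, 51 mm at its rim; in the middle a cone 22 mm wide at its foot. Takes the 34 mm ring with 2 mm play all round. Carries the wax crown; for the small ring (seated: top 61 mm above this origin).
- former_empty: dark grey, greased rubber cup fixed on the bench, 74 mm wide, 19 mm high. Origin: centre of its underside, z up. Flat seat 7 mm above it; flared collar, inside diameter 54 mm at the seat, 67 mm at its rim; in the middle a cone 38 mm wide at its foot. Takes the 50 mm ring with 2 mm play all round. Same size as the medium one, but without wax: nothing is to be set on it.
- wax_large: the pale green wax pattern (arch: a horseshoe of nine small teeth, within 22 mm of the axis) fixed on the large former by its sprue, centred on the former's axis; its top is 43 mm above the bench. Delicate: must not be touched. Origin and axes are those of its former (underside centre of the former, not the wax itself).
- wax_medium: the pale green wax pattern (bridge: three teeth in a row on a cross bar, within 14 mm of the axis) fixed on the medium former by its sprue, centred on the former's axis; its top is 42 mm above the bench. Delicate: must not be touched. Origin and axes are those of its former (underside centre of the former, not the wax itself).
- wax_small: the pale green wax pattern (crown: one single tooth, within 7 mm of the axis) fixed on the small former by its sprue, centred on the former's axis; its top is 40 mm above the bench. Delicate: must not be touched. Origin and axes are those of its former (underside centre of the former, not the wax itself).

How it is judged:
By the outcome, as a careful person would: the job done as asked, in the order asked, and still so for the second after the job is handed in, with the robot touching nothing.
It also fails if it takes over 80 s, if anything falls off the work surface, if the arm or the gripper's body presses on something with over 40 N, if the wrist force passes 120 N, or if a joint passes its speed limit or range.

ROBOT

A 6-joint arm with a two-finger parallel gripper is mounted at the origin on a cart in front of the work surface, level with it; the furniture and walls round the work are solid. World frame = base frame: x ahead of the robot, y to its left, z up, the work surface at z = 0. Lengths are in m, angles in rad, forces in N, time in s.
With the tool pointing down it reaches from about 0.25 to 0.8 m from the base axis. Payload 8.5 kg.
Tool frame: the origin (TCP) lies on the centre line of the jaws, within the pads' length; the fingertips stand 14 mm ahead of it and the grasp point (between the pads) lies 5 mm behind it (robot.tips_ahead is the distance from the TCP to the fingertips, in m); z points along the fingers, y is the line along which they close (so a half turn about z gives the same grasp; the last joint's range is limited). The gripper opens to 85 mm and grips with 20 to 120 N. Pads are 22 mm wide; open, the fingers measure 114 mm over their backs; the gripper's body (76 mm by 85 mm) begins 54 mm behind the grasp point. The pads swing forward as they close: fully open they stand 13 mm farther back than shut.
Start: joints at [-1.198, 0.238, -0.013, 1.319, 0, 1.571], TCP at [0.191, -0.489, 0.245] pointing down, gripper open.
Joint ranges: [-2.66, 2.66], [-1.03, 1.9], [-1.14, 1.46], [-1.82, 2.27], [-1.45, 1.34], [-3.14, 3.14]. Speed limits (rad/s): [2.22, 2.22, 2.79, 3.14, 3.14, 3.14].

INTERFACE

Orientations are given as a rotation vector (axis times angle).
In Python, from rig import robot gives the robot as it stands.
- The arm moves only by the tool play_rows, never from a script. Its argument "commands" is a list of rows, each a list of 3 entries, a list of its own where there are three numbers: the turn, a rotation vector about the world's x, y, z in degrees, then the shift along the world's x, y, z in m, then the opening, from 0 (shut) to 1 (fully open). A call has 1 to 12 rows; each row shifts and turns the commanded pose from where the row before left it; what a row does not reach is not made up. A row lasts 1/8 s, in which the tool goes at most 62.5 mm and 10.7 degrees, less where a joint would pass 70% of its speed; a pose out of reach is approached as far as the arm can. A call is refused whole if a number of a shift passes 0.0625 or a number of a turn 10.7, either way. A call with a gripper value outside its range is refused whole. The fingers move at their own pace and stop on an object; "force" is the grip in N (left out, the last holds). Time passes only in rows, so rows that do not move let the fingers close. It gives the time, the measured TCP pose, the force, the opening and the grip force at its end, in the units of the state.
- robot.read_state(): the state, without advancing time (a new reading comes with each control period).
- robot.grab_frame(name): name is "scene" or "top" or "wrist"; returns the picture (400x640x3 uint8, blue, green, red); there is no depth.
- robot.calibration(name): a dict with "mtx" (3x3 intrinsics, pixels), "rvec" (rotation vector, rad) and "tvec" (3), from world to camera coordinates, as OpenCV has them; the wrist camera has in their place "tool_from_camera" (4x4, takes a point from camera to tool coordinates, whose origin is the TCP and whose axes are the flange's). Camera axes: x right, y down, z forward; pixel columns grow to the right and rows downward; lengths in m; the calibration is good to about 2 mm. A picture is of the moment at which its call begins: read the wrist's pose just before it. calibration takes no time and is no camera call.
- robot.close_job(): hands the job in; it is judged then, once.
Trained networks look in the newest picture that a camera, given by its name, has taken for a name from the list of things; names that differ only in an ending like _2 or _b are one class to them, and where a whole thing is asked for, a point or a joint stands for the part that bears it (a point fixed in the world has none). Each returns a list of dicts, best first, with "score" (0 to 1); they miss things now and then, are a little off and sometimes report something else, mostly with a low value. They report only what shows in the picture. A call takes as long as a camera call.
- robot.spot_in(camera, label): "centre" ([column, row] as shares, 0 to 1, of the picture: columns of its width, rows of its height, amid what is visible of it).
- robot.tip_of(camera, label): "centre" ([column, row] as shares, 0 to 1, of the picture: columns of its width, rows of its height: a listed point, or the origin of a listed thing).
The state is a dict: "time_s": time; "joints": joint angles; "dq": joint speeds; "joint_efforts": joint torques, N m; "eef_pos": TCP position; "orientation": TCP orientation; "ft_force": force on the tool from outside, world axes, zero at the start; "moment": the same for the moment, N m; "finger_gap": finger opening in m; "gripper_force": force on a finger pad.
Only numpy, scipy, OpenCV 4.12 (cv2) and the standard library are available. Lean on these libraries where they do the work, as an engineer would, in place of code of your own. Each camera call takes 0.05 s, during which the arm holds its last target. There are 200 camera calls.

## Working session

There is one attempt and no reset: what is moved stays moved. The work goes in short steps, Python scripts to look and compute and a tool call to move; the robot and the scene stay as the last step left them, time stands still between calls to the robot, and variables do not carry over. Pictures are saved under pics/ and viewed, at most 14 in all, crops included, and the job is handed in when it is done.

Besides the shell and the picture viewer there is one more tool, called after "Call:" by a JSON object that holds its "method" and its "body", one argument or row to a line. play_rows: Moves the arm, as the interface text tells. Its arguments: {"type":"object","properties":{"commands":{"type":"array"},"force":{"type":"number"}},"required":["commands"]}

```bash
ls; mkdir -p pics; cat > h.py <<'E'
import numpy as np, cv2
from rig import robot
def ray(cam,px,st=None):
    c=robot.calibration(cam);K=np.array(c["mtx"],float)
    d=np.linalg.inv(K)@[px[0],px[1],1]
    if "rvec" in c:
        R=cv2.Rodrigues(np.array(c["rvec"],float))[0];t=np.array(c["tvec"],float).ravel()
        return -R.T@t,R.T@d
    st=st or robot.read_state();T=np.array(c["tool_from_camera"]);Rt=cv2.Rodrigues(np.array(st["orientation"],float))[0]
    return Rt@T[:3,3]+st["eef_pos"],Rt@T[:3,:3]@d
def at(cam,px,z,st=None):
    o,d=ray(cam,px,st);return o+d*(z-o[2])/d[2]
def proj(cam,P,st=None):
    c=robot.calibration(cam);K=np.array(c["mtx"],float);P=np.atleast_2d(np.array(P,float))
    if "rvec" in c:
        return cv2.projectPoints(P,np.array(c["rvec"],float),np.array(c["tvec"],float),K,None)[0].reshape(-1,2)
    st=st or robot.read_state();T=np.array(c["tool_from_camera"]);Rt=cv2.Rodrigues(np.array(st["orientation"],float))[0]
    Q=(P-st["eef_pos"])@Rt; Q=(Q-T[:3,3])@T[:3,:3]; q=Q@K.T; return q[:,:2]/q[:,2:]
E
python3 - <<'E'
from h import *
s=robot.read_state();print({k:np.round(v,3) for k,v in s.items()},robot.tips_ahead)
for c in("top","scene"):
    im=robot.grab_frame(c);cv2.imwrite(f"pics/{c}0.png",im)
    k=robot.calibration(c);print(c,np.round(ray(c,(320,200)),3),np.array(k["mtx"])[0,0])
    for n in "ring_large ring_medium ring_small former_large former_medium former_small former_empty wax_large wax_medium wax_small".split():
        for r in robot.tip_of(c,n)[:2]:
            px=np.array(r["centre"])*[640,400];print(n,round(r["score"],2),px.round(),at(c,px,0).round(4)[:2])
print(robot.calibration("wrist"))
E
```

```text
pics
{'time_s': np.float64(0.0), 'joints': array([-1.198,  0.239, -0.014,  1.319, -0.   ,  1.571]), 'dq': array([-0.001,  0.002,  0.   , -0.001,  0.002, -0.   ]), 'joint_efforts': array([ 0.0000e+00, -5.3878e+01,  3.4643e+01,  1.8000e-02, -0.0000e+00,
        0.0000e+00]), 'eef_pos': array([ 0.191, -0.489,  0.245]), 'orientation': array([-3.086, -0.582,  0.   ]), 'ft_force': array([-0.715,  0.165,  0.083]), 'moment': array([-0.034, -0.038, -0.   ]), 'gripper_force': np.float64(0.0), 'finger_gap': np.float64(0.085)} 0.014
top [[ 0.301 -0.006  0.971]
 [ 0.138  0.006 -0.991]] 420.0480890068614
ring_large 0.78 [225. 226.] [0.3805 0.222 ]
ring_medium 0.53 [224. 226.] [0.38   0.2244]
ring_small 0.61 [447. 222.] [ 0.3775 -0.2913]
ring_small 0.49 [226. 229.] [0.373  0.2202]
former_medium 0.88 [445. 226.] [ 0.3682 -0.2867]
former_medium 0.54 [224. 223.] [0.3879 0.2245]
former_small 0.8 [329. 202.] [ 0.4319 -0.0207]
former_empty 0.62 [287. 162.] [0.5291 0.0757]
wax_large 0.6 [392. 168.] [ 0.5094 -0.1713]
wax_medium 0.55 [455. 225.] [ 0.372  -0.3088]
wax_medium 0.38 [446. 222.] [ 0.3778 -0.2888
[... 360 characters left out ...]
all 0.96 [325. 213.] [ 0.4344 -0.0266]
former_empty 0.56 [268. 221.] [0.5266 0.0762]
wax_large 0.63 [334. 166.] [ 0.5192 -0.1794]
wax_medium 0.41 [402. 168.] [ 0.3675 -0.286 ]
{'mtx': array([[297.10040756,   0.        , 320.91739654],
       [  0.        , 297.10040756, 197.39311706],
       [  0.        ,   0.        ,   1.        ]]), 'tool_from_camera': array([[-1.03164295e-03, -9.48774410e-01, -3.15952615e-01,
         8.15245222e-02],
       [ 9.99999315e-01, -1.15351418e-03,  1.98708572e-04,
        -5.31550479e-04],
       [-5.52985429e-04, -3.15952193e-01,  9.48774950e-01,
        -1.30151266e-01],
       [ 0.00000000e+00,  0.00000000e+00,  0.00000000e+00,
         1.00000000e+00]])}
```

```bash
python3 - <<'E'
import cv2
a=cv2.imread("pics/top0.png")[110:280,180:500];cv2.imwrite("pics/t1.png",cv2.resize(a,None,fx=2.5,fy=2.5,interpolation=cv2.INTER_CUBIC))
E
```

```text
(no output)
```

View pics/t1.png

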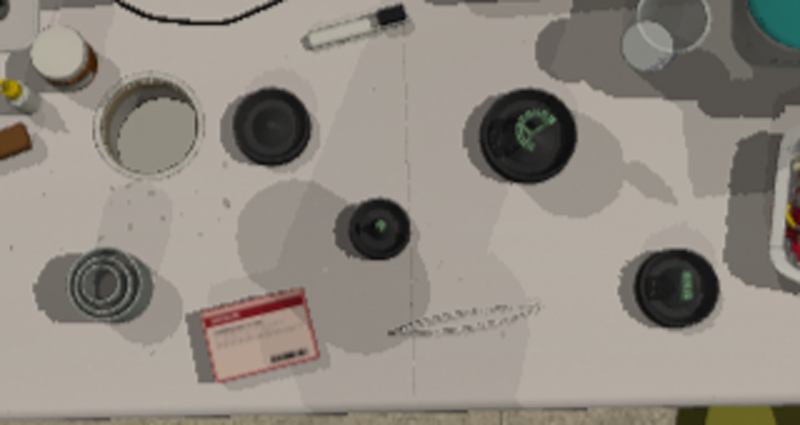

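View pics/scene0.png

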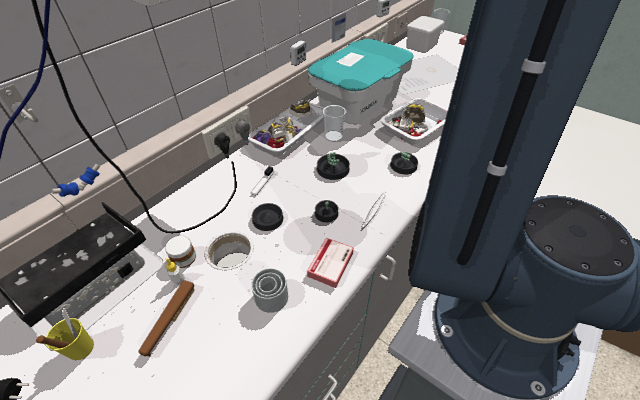

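The picture shows the nest at about (222,224) px, former_empty at (289,160), former_small at (332,202), former_large at (391,164) and former_medium at (451,225). A jar stands near the nest. I'll go past the formers on the way to the nest and take a closer look with the wrist camera at each.

Call:
{"method": "play_rows", "body": {
  "commands": [
    [[0,0,0],[0.036,0.04,0.01],1],
    [[0,0,0],[0.036,0.04,0.01],1],
    [[0,0,0],[0.036,0.04,0.01],1],
    [[0,0,0],[0.036,0.04,0.01],1],
    [[0,0,0],[0.036,0.04,0],1],
    [[0,0,0],[0.02,0.04,0],1],
    [[0,0,0],[0,0,0],1],
    [[0,0,0],[0,0,0],1],
    [[0,0,0],[0,0,0],1]
  ]
}}

```text
time_s: 2.22
eef_pos: [0.3908, -0.2497, 0.2853]
orientation: [3.088, 0.58, -0.0]
ft_force: [-0.9, 0.0, 0.3]
finger_gap: 0.0856
gripper_force: 0.0
```

```bash
cat > look.py <<'E'
from h import *
import sys
from scipy.optimize import least_squares
def formers(tag,items):
    st=robot.read_state();im=robot.grab_frame("wrist");cv2.imwrite(f"pics/{tag}.png",im)
    print(st["time_s"],st["eef_pos"].round(4) if hasattr(st["eef_pos"],"round") else st["eef_pos"],np.round(st["joints"],2))
    g=im.max(2)
    m=cv2.morphologyEx((g<70).astype(np.uint8),cv2.MORPH_CLOSE,np.ones((9,9)))
    cs=[c for c in cv2.findContours(m,cv2.RETR_EXTERNAL,cv2.CHAIN_APPROX_NONE)[0] if cv2.contourArea(c)>600]
    for n,g0,D in items:
        p=proj("wrist",[*g0,.01],st)[0]
        if not(0<p[0]<640 and 0<p[1]<400): print(n,"out",p);continue
        c=min(cs,key=lambda c:np.linalg.norm(c[:,0].mean(0)-p));h=cv2.convexHull(c)[:,0].astype(float)
        # model silhouette: hull of bottom & top circles
        a=np.linspace(0,2*np.pi,120)
        def mod(v):
            r=D/2;P=np.r_[[[v[0]+r*np.cos(t),v[1]+r*np.sin(t),z] for z in(0,.019) for t in a]]
            return cv2.convexHull(proj("wrist",P,st).astype(np.float32))
        H=cv2.convexHull(c)
        f=lambda v:[cv2.pointPolygonTest(mod(v),(float(q[0]),float(q[1])),True) for q in h]
        s=least_squares(f,g0,loss="soft_l1",diff_step=1e-3)
        print(n,s.x.round(4),"rms px",np.sqrt(np.mean(np.square(f(s.x)))).round(2))
        cv2.polylines(im,[mod(s.x).astype(int)],True,(0,0,255),1)
    cv2.imwrite(f"pics/{tag}o.png",im)
E
python3 - <<'E'
from look import *
formers("w1",[("med",(.37,-.295),.074),("large",(.51,-.17),.09),("small",(.434,-.026),.058)])
E
```

```text
2.225 [ 0.3908 -0.2497  0.2853] [-0.57  0.12 -0.06  1.39 -0.    2.2 ]
med [ 0.3707 -0.2938] rms px 1.31
large [ 0.5162 -0.1661] rms px 1.32
small [ 0.4298 -0.0101] rms px 43.77
```

View pics/w1o.png

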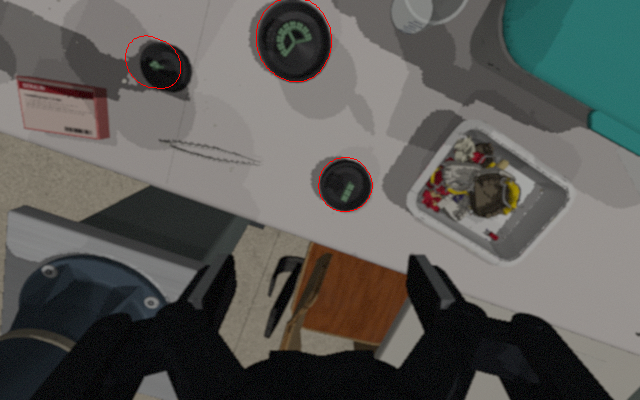

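Medium and large formers fit well; the small one's fit merged with a shadow. Moving on for small and then the nest.

Call:
{"method": "play_rows", "body": {
  "commands": [
    [[0,0,4],[0.01,0.05,0],1],
    [[0,0,4],[0.01,0.05,0],1],
    [[0,0,4],[0.01,0.05,0],1],
    [[0,0,4],[0.01,0.05,0],1],
    [[0,0,4],[0.01,0.05,0],1],
    [[0,0,0],[0,0,0],1],
    [[0,0,0],[0,0,0],1]
  ]
}}

```text
time_s: 3.15
eef_pos: [0.4412, 0.0005, 0.2852]
orientation: [2.939, 1.108, -0.001]
ft_force: [0.0, 0.2, 0.4]
finger_gap: 0.0855
gripper_force: 0.0
```

```bash
sed -i 's/g<70/g<48/' look.py; python3 - <<'E'
from look import *
formers("w2",[("med",(.37,-.295),.074),("large",(.515,-.167),.09),("small",(.434,-.024),.058)])
E
```

```text
3.15 [0.4412 0.0005 0.2852] [ 0.    0.08 -0.1   1.39 -0.    2.42]
med [ 0.5141 -0.1636] rms px 3.72
large [ 0.5147 -0.1669] rms px 1.87Traceback (most recent call last):
  File "<stdin>", line 2, in <module>
  File "look.py", line 21, in formers
    s=least_squares(f,g0,loss="soft_l1",diff_step=1e-3)
    return func(*args, **kwargs)
    result = trf(vector_fun.fun, vector_fun.jac, x0, f0, J0, lb, ub, ftol, xtol,
                 gtol, max_nfev, x_scale, loss_function, tr_solver,
                 tr_options.copy(), verbose, callback=callback_wrapped)
    return trf_no_bounds(
        fun, jac, x0, f0, J0, ftol, xtol, gtol, max_nfev, x_scale,
        loss_function, tr_solver, tr_options, verbose, callback=callback)
    f_new = fun(x_new)
    self._update_fun()
    ~~~~~~~~~~~~~~~~^^
    self.f = self.fun_wrapped(xp_copy(self.x))
             ~~~~~~~~~~~~~~~~^^^^^^^^^^^^^^^^^
    return np.atleast_1d(self.fun(x))
                         ~~~~~~~~^^^
    return self.f(x, *self.args, **self.kwargs)
           ~~~~~~^^^^^^^^^^^^^^^^^^^^^^^^^^^^^^
  File "look.py", line 20, in <lambda>
    f=lambda v:[cv2.pointPolygonTest(mod(v),(float(q[0]),float(q[1])),True) for q in h]
                                     ~~~^^^
  File "look.py", line 18, in mod
    return cv2.convexHull(proj("wrist",P,st).astype(np.float32))
                          ~~~~^^^^^^^^^^^^^^
  File "h.py", line 14, in proj
    c=robot.calibration(cam);K=np.array(c["mtx"],float);P=np.atleast_2d(np.array(P,float))
ValueError: time passes only in moves, steps and waits
```

Call:
{"method": "play_rows", "body": {
  "commands": [
    [[0,0,4],[-0.01,0.05,0],1],
    [[0,0,4],[-0.01,0.05,0],1],
    [[0,0,4],[-0.01,0.05,0],1],
    [[0,0,4],[0,0.04,0],1],
    [[0,0,4],[0,0.03,0],1],
    [[0,0,0],[0,0,0],1],
    [[0,0,0],[0,0,0],1]
  ]
}}

```text
time_s: 4.08
eef_pos: [0.4115, 0.2197, 0.2852]
orientation: [2.704, 1.599, -0.001]
ft_force: [-0.1, 0.5, -0.8]
finger_gap: 0.0855
gripper_force: 0.0
```

```bash
cat > rings.py <<'E'
from h import *
from scipy.optimize import least_squares
# fit the top rim circle of an outer silhouette (cylinder) via edge distance
def fit(tag,g0,D,z0=0,zt=.054,rad=None,box=.012):
    st=robot.read_state();im=robot.grab_frame("wrist");cv2.imwrite(f"pics/{tag}.png",im)
    print(st["time_s"],np.round(st["eef_pos"],4),np.round(st["joints"],2))
    g=cv2.GaussianBlur(im,(3,3),0).astype(float).max(2)
    gx=cv2.Sobel(g,-1,1,0);gy=cv2.Sobel(g,-1,0,1);G=np.hypot(gx,gy)
    a=np.linspace(0,2*np.pi,180)
    C=np.c_[np.cos(a),np.sin(a)]
    def score(v):
        s=0
        for r in rad:
            p=proj("wrist",np.c_[v[:2]+r*C,np.full(180,zt)],st)
            s+=np.mean(np.minimum(cv2.remap(G,p[:,0].astype(np.float32),p[:,1].astype(np.float32),cv2.INTER_LINEAR),150))
        return s/len(rad)
    best=(-1,)
    c=np.array(g0,float)
    for step,n in((.002,int(box/.002)),(.0005,5)):
        best=max((score(c+[i*step,j*step]),i,j) for i in range(-n,n+1) for j in range(-n,n+1))
        c=c+[best[1]*step,best[2]*step]
    print(tag,c.round(4),"score",round(best[0],1))
    for r in rad:
        cv2.polylines(im,[proj("wrist",np.c_[c+r*C,np.full(180,zt)],st).astype(int)],True,(0,0,255),1)
    cv2.imwrite(f"pics/{tag}o.png",im);return c
E
python3 - <<'E'
from rings import *
fit("n1",(.381,.219),.066,rad=[.033,.031,.025,.023,.017,.015],box=.02)
E
python3 -c "
import cv2,numpy as np
a=cv2.imread('pics/w2o.png');b=cv2.imread('pics/n1o.png')
cv2.imwrite('pics/c1.png',np.vstack([a[:260],b[:330]]))"
```

```text
4.075 [0.4115 0.2197 0.2852] [ 0.49  0.13 -0.05  1.39 -0.    2.56]Traceback (most recent call last):
  File "<stdin>", line 2, in <module>
  File "rings.py", line 20, in fit
    best=max((score(c+[i*step,j*step]),i,j) for i in range(-n,n+1) for j in range(-n,n+1))
  File "rings.py", line 20, in <genexpr>
    best=max((score(c+[i*step,j*step]),i,j) for i in range(-n,n+1) for j in range(-n,n+1))
              ~~~~~^^^^^^^^^^^^^^^^^^^
  File "rings.py", line 14, in score
    p=proj("wrist",np.c_[v[:2]+r*C,np.full(180,zt)],st)
  File "h.py", line 14, in proj
    c=robot.calibration(cam);K=np.array(c["mtx"],float);P=np.atleast_2d(np.array(P,float))
ValueError: time passes only in moves, steps and waits
[ WARN:0@0.015] global loadsave.cpp:275 findDecoder imread_('pics/w2o.png'): can't open/read file: check file path/integrity
[ WARN:0@0.015] global loadsave.cpp:275 findDecoder imread_('pics/n1o.png'): can't open/read file: check file path/integrity
Traceback (most recent call last):
TypeError: 'NoneType' object is not subscriptable
```

```bash
sed -i 's/^from rig import robot/from rig import robot as _r\nclass R:\n    c={}\n    def __getattr__(s,n): return getattr(_r,n)\n    def calibration(s,n):\n        if n not in s.c: s.c[n]=_r.calibration(n)\n        return s.c[n]\nrobot=R()/' h.py
cat > rings.py <<'E'
from h import *
A=np.linspace(0,2*np.pi,120,endpoint=False);C=np.c_[np.cos(A),np.sin(A)]
def snap(tag):
    st={k:np.array(v) for k,v in robot.read_state().items()};im=robot.grab_frame("wrist")
    cv2.imwrite(f"pics/{tag}.png",im);np.savez(f"pics/{tag}.npz",**{k:st[k] for k in("eef_pos","orientation")})
    print(st["time_s"],st["eef_pos"].round(4),st["joints"].round(2));return im,st
def load(tag,p=None,o=None):
    return cv2.imread(f"pics/{tag}.png"),dict(np.load(f"pics/{tag}.npz")) if p is None else dict(eef_pos=np.array(p),orientation=np.array(o))
def fit(im,st,name,g0,circ,box=.016,lim=80):
    """circ: (radius, z, sign) sign +1: brighter outside, -1 darker, 0 either"""
    g=cv2.GaussianBlur(im,(3,3),0).astype(np.float32).max(2)
    def score(v):
        s=0
        for r,z,sg in circ:
            sm=[]
            for rr in(r-.0012,r+.0012):
                p=proj("wrist",np.c_[v+rr*C,np.full(len(A),z)],st).astype(np.float32)
                sm.append(cv2.remap(g,p[:,:1],p[:,1:],cv2.INTER_LINEAR).ravel())
            d=sm[1]-sm[0];d=abs(d) if sg==0 else sg*d
            s+=np.mean(np.clip(d,0,lim))
        return s/len(circ)
    c=np.array(g0,float)
    for step,n in((.001,int(box/.001)),(.00025,5)):
        b=max((score(c+[i*step,j*step]),i,j) for i in range(-n,n+1) for j in range(-n,n+1));c=c+[b[1]*step,b[2]*step]
    print(name,c.round(4),"score",round(b[0],1))
    for r,z,_ in circ: cv2.polylines(im,[proj("wrist",np.c_[c+r*C,np.full(len(A),z)],st).astype(int)],True,(0,0,255),1)
    return c
def F(D): return [(D/2,.019,1)]
NEST=[(r,.054,0) for r in(.033,.031,.025,.023,.017,.015)]
E
python3 - <<'E'
from rings import *
a,s=load("w1",[.3908,-.2497,.2853],[3.088,.58,0])
fit(a,s,"med",(.37,-.294),F(.074));fit(a,s,"large",(.515,-.167),F(.09))
b,s=load("w2",[.4412,.0005,.2852],[2.939,1.108,-.001])
fit(b,s,"large",(.515,-.167),F(.09));fit(b,s,"small",(.434,-.024),F(.058))
c,s=load("n1",[.4115,.2197,.2852],[2.704,1.599,-.001])
fit(c,s,"nest",(.381,.219),NEST,.02);fit(c,s,"small",(.434,-.024),F(.058))
cv2.imwrite("pics/c1.png",np.vstack([b[:240],c[:320]]))
E
```

```text
med [ 0.3715 -0.2925] score 45.6
large [ 0.5138 -0.1665] score 38.9
large [ 0.5145 -0.1628] score 38.6
small [ 0.4315 -0.024 ] score 40.3
nest [0.3828 0.2192] score 19.4
small [ 0.431  -0.0235] score 12.5
```

View pics/c1.png

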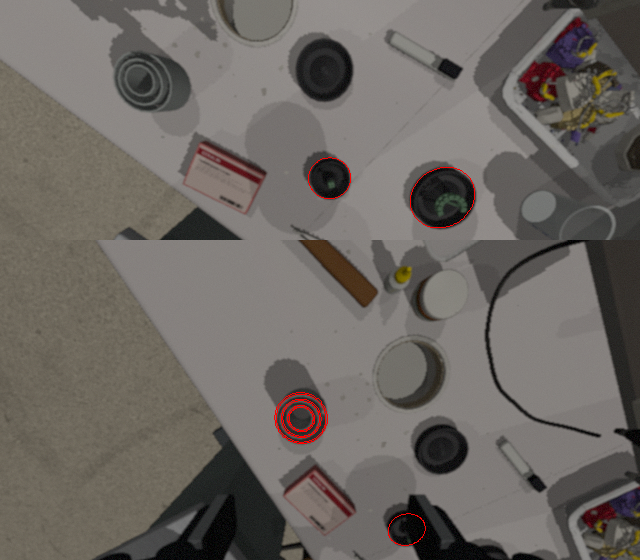

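Nest fit lies right on the rims at (301,178) of the lower part; formers small and large fit too. Descend part-way, and check once more.

Call:
{"method": "play_rows", "body": {
  "commands": [
    [[0,0,0],[-0.015,0,-0.03],1],
    [[0,0,0],[-0.014,-0.0005,-0.04],1],
    [[0,0,0],[0,0,-0.04],1],
    [[0,0,0],[0,0,-0.025],1],
    [[0,0,0],[0,0,0],1],
    [[0,0,0],[0,0,0],1]
  ]
}}

```text
time_s: 4.88
eef_pos: [0.3829, 0.2202, 0.1514]
orientation: [-2.703, -1.601, -0.002]
ft_force: [0.6, 0.1, 0.3]
finger_gap: 0.0855
gripper_force: 0.0
```

```bash
python3 - <<'E'
from rings import *
a,s=snap("n2")
fit(a,s,"nest",(.383,.219),NEST,.012)
fit(a,s,"lg",(.383,.219),[(.033,.054,0),(.031,.054,0)],.006)
fit(a,s,"md",(.383,.219),[(.025,.054,0),(.023,.054,0)],.006)
fit(a,s,"sm",(.383,.219),[(.017,.054,0),(.015,.054,0)],.006)
cv2.imwrite("pics/n2o.png",a)
E
```

```text
4.875 [0.3829 0.2202 0.1514] [ 0.52  0.15 -0.38  1.04  0.    2.59]
nest [0.3802 0.2192] score 29.9
lg [0.3813 0.2212] score 50.1
md [0.3802 0.2198] score 68.3
sm [0.3792 0.2182] score 57.9
```

View pics/n2o.png

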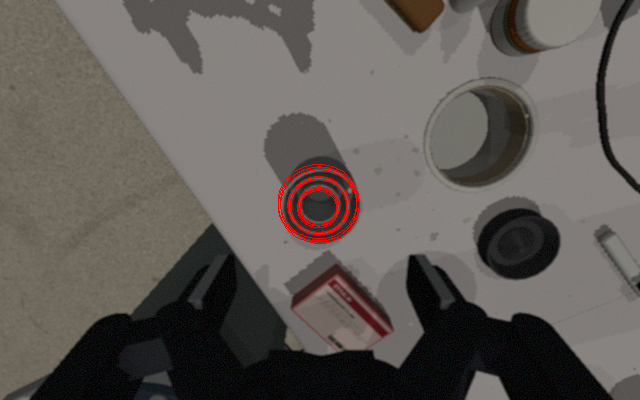

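Call:
{"method": "play_rows", "body": {
  "commands": [
    [[0,0,0],[-0.0015,0.001,-0.033],1],
    [[0,0,0],[0,0,-0.03],1],
    [[0,0,0],[0,0,-0.03],1],
    [[0,0,0],[0,0,-0.02],1],
    [[0,0,0],[0,0,0],1],
    [[0,0,0],[0,0,0],0.6],
    [[0,0,0],[0,0,0],0.5],
    [[0,0,0],[0,0,0],0.5],
    [[0,0,0],[0,0,0],0.5],
    [[0,0,0],[0,0,0],0.5]
  ],
  "force": 40
}}

```text
time_s: 6.18
eef_pos: [0.3818, 0.2221, 0.039]
orientation: [2.702, 1.603, 0.005]
ft_force: [-1.5, -1.8, 7.1]
finger_gap: 0.0645
gripper_force: 50.2
```

Call:
{"method": "play_rows", "body": {
  "commands": [
    [[0,0,0],[0,0,0.01],0.5],
    [[0,0,0],[0,0,0.02],0.5],
    [[0,0,0],[0,0,0.03],0.5],
    [[0,0,0],[0,0,0.04],0.5],
    [[0,0,0],[0,0,0.04],0.5],
    [[0,0,0],[0,0,0.03],0.5],
    [[0,0,0],[0.01,-0.03,0.01],0.5],
    [[0,0,0],[0.01,-0.03,0],0.5],
    [[0,0,0],[0,0,0],0.5],
    [[0,0,0],[0,0,0],0.5]
  ]
}}

```text
time_s: 7.42
eef_pos: [0.4007, 0.1617, 0.218]
orientation: [-2.702, -1.602, -0.001]
ft_force: [-0.1, 0.2, -1.9]
finger_gap: 0.0644
gripper_force: 51.4
```

```bash
python3 - <<'E'
from rings import *
a,s=snap("g1");z=s["eef_pos"][2]+.016
fit(a,s,"held",s["eef_pos"][:2],[(.033,z,0),(.031,z,0)],.008)
fit(a,s,"med",(.38,.22),[(.025,.054,0),(.023,.054,0)],.01)
fit(a,s,"sm",(.38,.22),[(.017,.054,0),(.015,.054,0)],.01)
cv2.imwrite("pics/g1o.png",a)
E
```

```text
7.425 [0.4007 0.1617 0.218 ] [ 0.38  0.09 -0.27  1.21  0.    2.45]
held [0.3989 0.1582] score 43.0
med [0.3802 0.2202] score 29.3
sm [0.3882 0.2192] score 31.4
```

View pics/g1o.png

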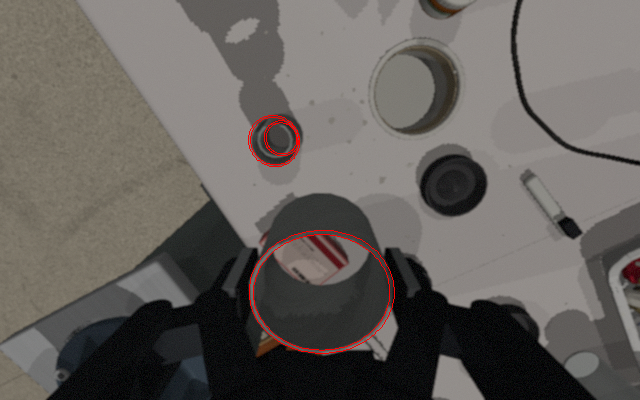

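Held ring is well gripped; medium and small still stand. Go to just short of the large former, so that the wrist camera sees it clear of the ring.

Call:
{"method": "play_rows", "body": {
  "commands": [
    [[0,0,0],[0.006,-0.025,0],0.5],
    [[0,0,0],[0.012,-0.049,0],0.5],
    [[0,0,0],[0.012,-0.049,0],0.5],
    [[0,0,0],[0.012,-0.049,0],0.5],
    [[0,0,0],[0.012,-0.049,0],0.5],
    [[0,0,0],[0.012,-0.049,0],0.5],
    [[0,0,0],[0.012,-0.049,0],0.5],
    [[0,0,0],[0.012,-0.049,0],0.5],
    [[0,0,0],[0,0,0],0.5],
    [[0,0,0],[0,0,0],0.5]
  ]
}}

```text
time_s: 8.72
eef_pos: [0.4906, -0.2056, 0.217]
orientation: [-2.701, -1.603, 0.001]
ft_force: [0.3, 0.7, -1.6]
finger_gap: 0.0648
gripper_force: 51.4
```

```bash
python3 - <<'E'
from rings import *
a,s=snap("g2");z=s["eef_pos"][2]+.016
h=fit(a,s,"held",s["eef_pos"][:2],[(.033,z,0),(.031,z,0)],.008);print(h-s["eef_pos"][:2])
c=fit(a,s,"large",(.514,-.165),F(.09),.012)
for r,z in((.0415,.019),(.035,.007)): cv2.polylines(a,[proj("wrist",np.c_[c+r*C,np.full(len(A),z)],s).astype(int)],True,(255,255,0),1)
zb=s["eef_pos"][2]-.038
cv2.polylines(a,[proj("wrist",np.c_[h+.033*C,np.full(len(A),zb)],s).astype(int)],True,(0,255,0),1)
cv2.imwrite("pics/g2o.png",a)
E
```

```text
8.725 [ 0.4906 -0.2056  0.217 ] [-0.4   0.26 -0.05  1.26  0.    1.67]
held [ 0.4886 -0.2091] score 49.0
[-0.002  -0.0035]
large [ 0.5142 -0.165 ] score 39.1
```

View pics/g2o.png

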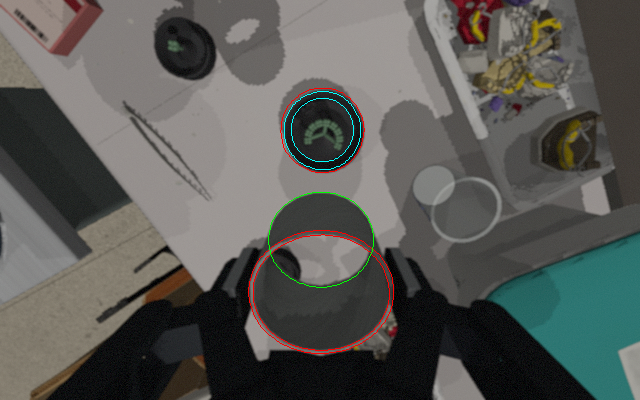

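Held ring (red/green circles) and former (323,130) both fit tightly. Move over the axis and descend to just above the wax.

Call:
{"method": "play_rows", "body": {
  "commands": [
    [[0,0,0],[0.01,0.018,0],0.5],
    [[0,0,0],[0.01,0.018,0],0.5],
    [[0,0,0],[0.005,0.007,0],0.5],
    [[0,0,0],[0,0,-0.03],0.5],
    [[0,0,0],[0,0,-0.04],0.5],
    [[0,0,0],[0,0,-0.035],0.5],
    [[0,0,0],[0,0,0],0.5],
    [[0,0,0],[0,0,0],0.5]
  ]
}}

```text
time_s: 9.78
eef_pos: [0.5163, -0.1633, 0.1136]
orientation: [2.701, 1.603, 0.001]
ft_force: [1.2, -0.5, -0.7]
finger_gap: 0.0647
gripper_force: 51.4
```

```bash
python3 - <<'E'
from rings import *
a,s=snap("g3");e=s["eef_pos"];z=e[2]+.016
h=fit(a,s,"held",e[:2],[(.033,z,0),(.031,z,0)],.008)
fit(a,s,"large",(.514,-.165),F(.09),.008);print(cv2.Rodrigues(s["orientation"])[0][:,2])
cv2.imwrite("pics/g3o.png",a)
E
```

```text
9.775 [ 0.5163 -0.1633  0.1136] [-0.31  0.34 -0.22  1.01 -0.    1.76]
held [ 0.5143 -0.1668] score 42.6
large [ 0.5155 -0.1648] score 51.7
[ 1.18371472e-03 -4.18028086e-04 -9.99999212e-01]
```

View pics/g3o.png

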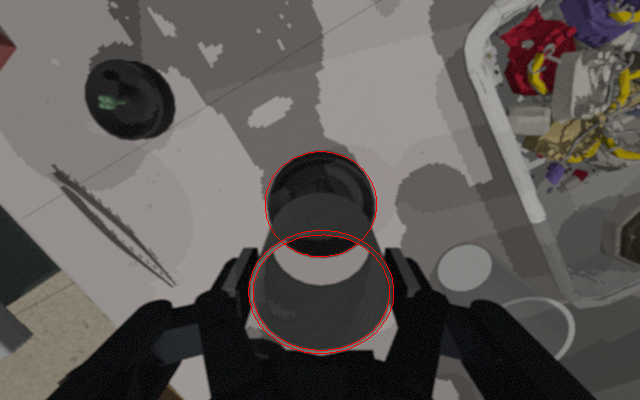

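Call:
{"method": "play_rows", "body": {
  "commands": [
    [[0,0,0],[0.0005,0.001,-0.02],0.5],
    [[0,0,0],[0,0,-0.02],0.5],
    [[0,0,0],[0,0,-0.012],0.5],
    [[0,0,0],[0,0,-0.008],0.5],
    [[0,0,0],[0,0,0],0.5],
    [[0,0,0],[0,0,0],0.5]
  ]
}}

```text
time_s: 10.58
eef_pos: [0.5166, -0.1626, 0.0529]
orientation: [2.701, 1.603, 0.001]
ft_force: [0.6, -0.2, -1.2]
finger_gap: 0.0644
gripper_force: 51.5
```

Call:
{"method": "play_rows", "body": {
  "commands": [
    [[0,0,0],[0,0,-0.002],0.5],
    [[0,0,0],[0,0,-0.002],0.5],
    [[0,0,0],[0,0,0],0.5]
  ]
}}

```text
time_s: 10.95
eef_pos: [0.5161, -0.1624, 0.0482]
orientation: [-2.702, -1.603, 0.0]
ft_force: [0.8, 0.1, -0.6]
finger_gap: 0.0646
gripper_force: 51.5
```

Call:
{"method": "play_rows", "body": {
  "commands": [
    [[0,0,0],[0,0,-0.0015],0.5],
    [[0,0,0],[0,0,-0.001],0.5],
    [[0,0,0],[0,0,0],0.5],
    [[0,0,0],[0,0,0],0.5]
  ]
}}

```text
time_s: 11.45
eef_pos: [0.5162, -0.1625, 0.0461]
orientation: [2.702, 1.603, 0.0]
ft_force: [-2.0, 0.1, 4.9]
finger_gap: 0.0646
gripper_force: 51.9
```

Contact at the expected seat height. Release, rise and check.

Call:
{"method": "play_rows", "body": {
  "commands": [
    [[0,0,0],[0,0,0],0.8],
    [[0,0,0],[0,0,0],0.95],
    [[0,0,0],[0,0,0],1],
    [[0,0,0],[0,0,0],1],
    [[0,0,0],[0,0,0.01],1],
    [[0,0,0],[0,0,0.03],1],
    [[0,0,0],[0,0,0.05],1],
    [[0,0,0],[0,0,0.05],1],
    [[0,0,0],[0,0,0.02],1],
    [[0,0,0],[-0.01,0.04,0],1],
    [[0,0,0],[0,0,0],1],
    [[0,0,0],[0,0,0],1]
  ]
}}

```text
time_s: 12.95
eef_pos: [0.5064, -0.1225, 0.2063]
orientation: [2.701, 1.603, 0.001]
ft_force: [-0.8, -0.4, 0.2]
finger_gap: 0.0856
gripper_force: 0.0
```

```bash
python3 - <<'E'
from rings import *
a,s=snap("r1")
fit(a,s,"ring",(.514,-.165),[(.033,.061,0),(.031,.061,0)],.008)
fit(a,s,"large",(.514,-.165),F(.09),.008);fit(a,s,"small",(.431,-.024),F(.058),.012)
cv2.imwrite("pics/r1o.png",a)
E
```

```text
12.95 [ 0.5064 -0.1225  0.2063] [-0.24  0.25 -0.1   1.22 -0.    1.83]
ring [ 0.514  -0.1665] score 34.2
large [ 0.515  -0.1638] score 32.4
small [ 0.433  -0.0255] score 47.7
```

View pics/r1o.png

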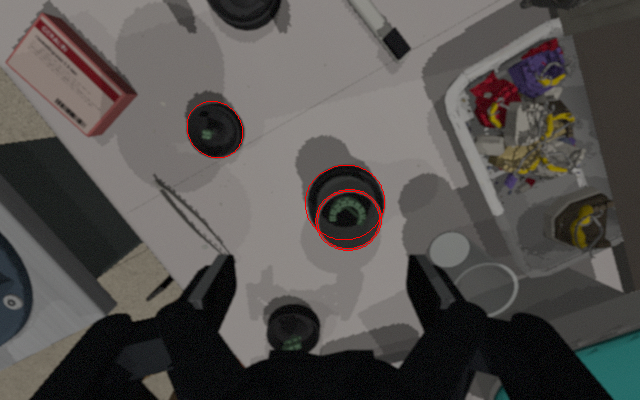

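Large ring is home: its rim at (348,218) shows at seat height, centred in the collar. Now the medium ring.

Call:
{"method": "play_rows", "body": {
  "commands": [
    [[0,0,0],[-0.008,0.022,0],1],
    [[0,0,0],[-0.016,0.043,0],1],
    [[0,0,0],[-0.016,0.043,0],1],
    [[0,0,0],[-0.016,0.043,0],1],
    [[0,0,0],[-0.016,0.043,0],1],
    [[0,0,0],[-0.016,0.043,0],1],
    [[0,0,0],[-0.016,0.043,0],1],
    [[0,0,0],[-0.016,0.043,0],1],
    [[0,0,0],[-0.0065,0.019,-0.03],1],
    [[0,0,0],[0,0,-0.03],1],
    [[0,0,0],[0,0,0],1],
    [[0,0,0],[0,0,0],1]
  ]
}}

```text
time_s: 14.5
eef_pos: [0.3805, 0.2195, 0.1466]
orientation: [2.703, 1.602, 0.001]
ft_force: [0.1, 0.7, 0.4]
finger_gap: 0.0854
gripper_force: 0.0
```

```bash
python3 - <<'E'
from rings import *
a,s=snap("n3")
fit(a,s,"md",(.380,.22),[(.025,.054,0),(.023,.054,0)],.01)
fit(a,s,"sm",(.380,.22),[(.017,.054,0),(.015,.054,0)],.006)
E
```

```text
14.5 [0.3805 0.2195 0.1466] [ 0.52  0.15 -0.39  1.03 -0.    2.59]
md [0.38   0.2195] score 37.0
sm [0.3855 0.226 ] score 34.3
```

Call:
{"method": "play_rows", "body": {
  "commands": [
    [[0,0,0],[0,0,-0.03],1],
    [[0,0,0],[0,0,-0.03],1],
    [[0,0,0],[0,0,-0.03],1],
    [[0,0,0],[0,0,-0.0175],1],
    [[0,0,0],[0,0,0],1],
    [[0,0,0],[0,0,0],0.7],
    [[0,0,0],[0,0,0],0.5],
    [[0,0,0],[0,0,0],0.35],
    [[0,0,0],[0,0,0],0.35],
    [[0,0,0],[0,0,0],0.35],
    [[0,0,0],[0,0,0],0.35]
  ],
  "force": 40
}}

```text
time_s: 15.92
eef_pos: [0.3806, 0.22, 0.0396]
orientation: [2.702, 1.603, 0.004]
ft_force: [-0.2, -1.4, 9.0]
finger_gap: 0.0489
gripper_force: 39.8
```

Call:
{"method": "play_rows", "body": {
  "commands": [
    [[0,0,0],[0,0,0.01],0.35],
    [[0,0,0],[0,0,0.02],0.35],
    [[0,0,0],[0,0,0.03],0.35],
    [[0,0,0],[0,0,0.04],0.35],
    [[0,0,0],[0,0,0.04],0.35],
    [[0,0,0],[0,0,0.03],0.35],
    [[0,0,0],[0,-0.03,0.01],0.35],
    [[0,0,0],[0,-0.03,0],0.35],
    [[0,0,0],[0,0,0],0.35],
    [[0,0,0],[0,0,0],0.35]
  ]
}}

```text
time_s: 17.18
eef_pos: [0.3798, 0.1598, 0.2188]
orientation: [-2.702, -1.602, -0.001]
ft_force: [0.3, 0.5, -0.8]
finger_gap: 0.0488
gripper_force: 41.6
```

```bash
python3 - <<'E'
from rings import *
a,s=snap("g4");z=s["eef_pos"][2]+.0145
h=fit(a,s,"held",s["eef_pos"][:2],[(.025,z,0),(.023,z,0)],.008);print(h-s["eef_pos"][:2])
fit(a,s,"sm",(.38,.22),[(.017,.054,0),(.015,.054,0)],.012)
cv2.imwrite("pics/g4o.png",a)
E
```

```text
17.175 [0.3798 0.1598 0.2188] [ 0.4   0.06 -0.3   1.21  0.    2.47]
held [0.3793 0.159 ] score 43.2
[-0.0005  -0.00075]
sm [0.3835 0.222 ] score 29.9
```

View pics/g4o.png

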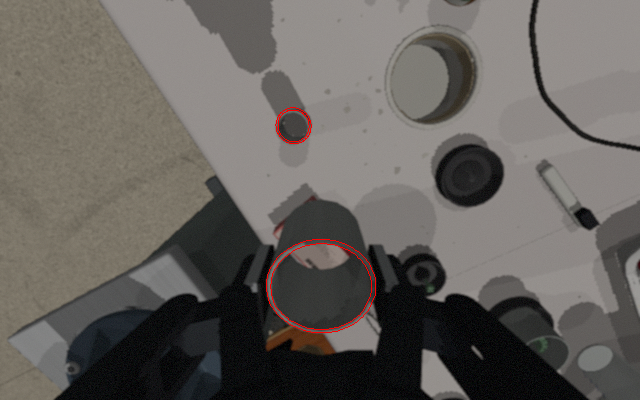

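Call:
{"method": "play_rows", "body": {
  "commands": [
    [[0,0,0],[-0.002,-0.023,0],0.35],
    [[0,0,0],[-0.003,-0.045,0],0.35],
    [[0,0,0],[-0.003,-0.045,0],0.35],
    [[0,0,0],[-0.003,-0.045,0],0.35],
    [[0,0,0],[-0.003,-0.045,0],0.35],
    [[0,0,0],[-0.003,-0.045,0],0.35],
    [[0,0,0],[-0.003,-0.045,0],0.35],
    [[0,0,0],[-0.003,-0.045,0],0.35],
    [[0,0,0],[-0.003,-0.045,0],0.35],
    [[0,0,0],[-0.003,-0.045,0],0.35],
    [[0,0,0],[-0.003,-0.045,0],0.35],
    [[0,0,0],[-0.003,-0.02,0],0.35]
  ]
}}

```text
time_s: 18.73
eef_pos: [0.3451, -0.335, 0.2179]
orientation: [-2.702, -1.602, 0.0]
ft_force: [0.3, 1.0, -1.3]
finger_gap: 0.0487
gripper_force: 41.7
```

Medium held, small ring still upright at (293,125). Check against the medium former.

```bash
python3 - <<'E'
from rings import *
a,s=snap("g5");z=s["eef_pos"][2]+.0145
h=fit(a,s,"held",s["eef_pos"][:2],[(.025,z,0),(.023,z,0)],.008);print(h-s["eef_pos"][:2])
c=fit(a,s,"med",(.3715,-.2925),F(.074),.014)
zb=s["eef_pos"][2]-.0395
cv2.polylines(a,[proj("wrist",np.c_[h+.025*C,np.full(len(A),zb)],s).astype(int)],True,(0,255,0),1)
cv2.imwrite("pics/g5o.png",a);print(c-h)
E
```

```text
18.725 [ 0.3451 -0.335   0.2179] [-0.77  0.17 -0.17  1.23  0.    1.3 ]
held [ 0.3448 -0.3358] score 52.1
[-0.00025 -0.00075]
med [ 0.3692 -0.293 ] score 42.3
[0.02443869 0.04278973]
```

View pics/g5o.png

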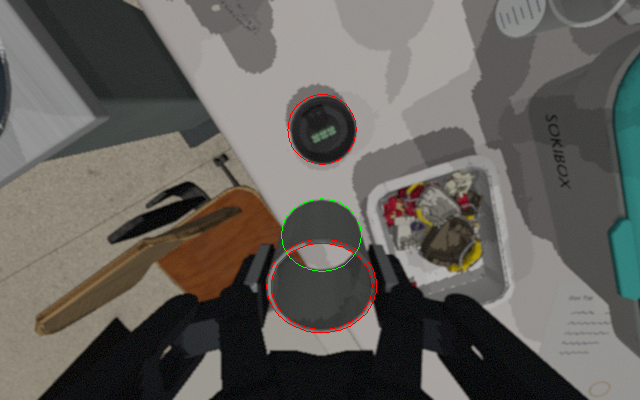

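Clear and consistent. I'll also keep the release opening small, because of the tray at the right.

Call:
{"method": "play_rows", "body": {
  "commands": [
    [[0,0,0],[0.01,0.018,0],0.35],
    [[0,0,0],[0.01,0.018,0],0.35],
    [[0,0,0],[0.0045,0.007,0],0.35],
    [[0,0,0],[0,0,-0.03],0.35],
    [[0,0,0],[0,0,-0.04],0.35],
    [[0,0,0],[0,0,-0.035],0.35],
    [[0,0,0],[0,0,0],0.35],
    [[0,0,0],[0,0,0],0.35]
  ]
}}

```text
time_s: 19.77
eef_pos: [0.3698, -0.2906, 0.1144]
orientation: [2.701, 1.603, 0.0]
ft_force: [0.1, 1.0, 0.0]
finger_gap: 0.0489
gripper_force: 41.9
```

```bash
python3 - <<'E'
from rings import *
a,s=snap("g6");e=s["eef_pos"];z=e[2]+.0145
h=fit(a,s,"held",e[:2],[(.025,z,0),(.023,z,0)],.008)
c=fit(a,s,"med",(.3695,-.293),F(.074),.008);print(c-h)
cv2.imwrite("pics/g6o.png",a)
E
```

```text
19.775 [ 0.3698 -0.2906  0.1144] [-0.67  0.23 -0.38  0.96 -0.    1.4 ]
held [ 0.3696 -0.2911] score 44.9
med [ 0.3703 -0.2922] score 44.2
[ 0.00067403 -0.00112891]
```

View pics/g6o.png

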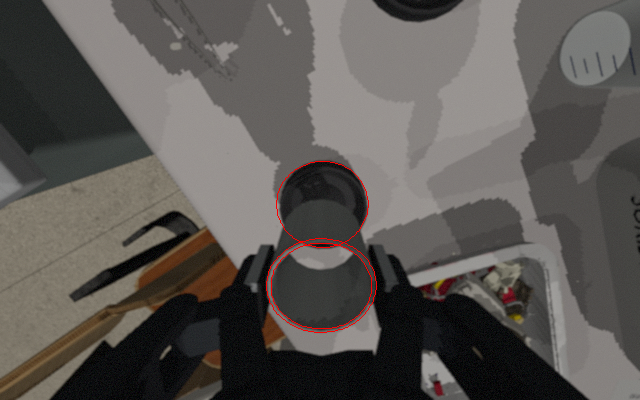

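Aligned within 1.3 mm. Correct by (0.0005, -0.001) and lower to just above the seat (contact expected near TCP z 0.0466).

Call:
{"method": "play_rows", "body": {
  "commands": [
    [[0,0,0],[0.0005,-0.001,-0.02],0.35],
    [[0,0,0],[0,0,-0.02],0.35],
    [[0,0,0],[0,0,-0.014],0.35],
    [[0,0,0],[0,0,-0.008],0.35],
    [[0,0,0],[0,0,-0.002],0.35],
    [[0,0,0],[0,0,0],0.35],
    [[0,0,0],[0,0,0],0.35]
  ]
}}

```text
time_s: 20.7
eef_pos: [0.37, -0.2916, 0.0497]
orientation: [2.701, 1.603, 0.0]
ft_force: [-0.4, 0.2, -0.7]
finger_gap: 0.0488
gripper_force: 42.0
```

Call:
{"method": "play_rows", "body": {
  "commands": [
    [[0,0,0],[0,0,-0.0015],0.35],
    [[0,0,0],[0,0,-0.0015],0.35],
    [[0,0,0],[0,0,-0.001],0.35],
    [[0,0,0],[0,0,0],0.35],
    [[0,0,0],[0,0,0],0.35]
  ]
}}

```text
time_s: 21.32
eef_pos: [0.3699, -0.292, 0.0466]
orientation: [2.7, 1.602, -0.0]
ft_force: [-3.8, 1.1, 18.5]
finger_gap: 0.0486
gripper_force: 43.6
```

Seated at 0.0466. Release and go up.

Call:
{"method": "play_rows", "body": {
  "commands": [
    [[0,0,0],[0,0,0],0.7],
    [[0,0,0],[0,0,0],0.75],
    [[0,0,0],[0,0,0],0.75],
    [[0,0,0],[0,0,0],0.75],
    [[0,0,0],[0,0,0.01],0.75],
    [[0,0,0],[0,0,0.03],0.75],
    [[0,0,0],[0,0,0.05],0.75],
    [[0,0,0],[0,0,0.05],0.75],
    [[0,0,0],[0,0,0.02],0.75],
    [[0,0,0],[0.01,0.04,0],0.75],
    [[0,0,0],[0,0,0],0.75],
    [[0,0,0],[0,0,0],0.75]
  ]
}}

```text
time_s: 22.82
eef_pos: [0.3798, -0.2515, 0.2057]
orientation: [2.701, 1.604, 0.0]
ft_force: [0.1, -0.1, -0.6]
finger_gap: 0.064
gripper_force: 0.0
```

```bash
python3 - <<'E'
from rings import *
a,s=snap("r2")
fit(a,s,"ring",(.37,-.292),[(.025,.061,0),(.023,.061,0)],.008)
fit(a,s,"med",(.37,-.292),F(.074),.008)
cv2.imwrite("pics/r2o.png",a)
E
```

```text
22.825 [ 0.3798 -0.2515  0.2057] [-0.58  0.14 -0.25  1.19 -0.    1.49]
ring [ 0.3695 -0.2928] score 35.4
med [ 0.3708 -0.2912] score 35.6
```

View pics/r2o.png

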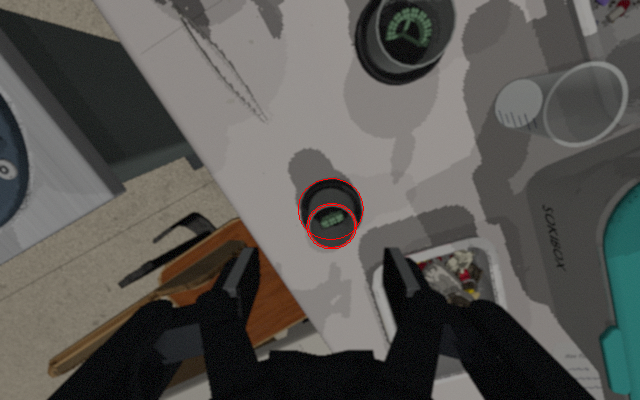

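Call:
{"method": "play_rows", "body": {
  "commands": [
    [[0,0,0],[0,0.02,0],0.9],
    [[0,0,0],[0,0.045,0],0.9],
    [[0,0,0],[0,0.045,0],0.9],
    [[0,0,0],[0,0.045,0],0.9],
    [[0,0,0],[0,0.045,0],0.9],
    [[0,0,0],[0,0.045,0],0.9],
    [[0,0,0],[0,0.045,0],0.9],
    [[0,0,0],[0,0.045,0],0.9],
    [[0,0,0],[0,0.045,0],0.9],
    [[0,0,0],[0,0.045,0],0.9],
    [[0,0,0],[0,0.045,-0.02],0.9],
    [[0,0,0],[0,0,-0.02],0.9]
  ]
}}

```text
time_s: 24.38
eef_pos: [0.3804, 0.2209, 0.1647]
orientation: [-2.699, -1.606, -0.001]
ft_force: [-0.5, -0.7, 0.1]
finger_gap: 0.0768
gripper_force: 0.0
```

Call:
{"method": "play_rows", "body": {
  "commands": [
    [[0,0,0],[0,0,-0.02],0.9],
    [[0,0,0],[0,0,0],0.9]
  ]
}}

```text
time_s: 24.62
eef_pos: [0.3792, 0.2178, 0.1442]
orientation: [-2.702, -1.602, 0.005]
ft_force: [0.2, 0.7, -0.2]
finger_gap: 0.077
gripper_force: 0.0
```

```bash
python3 - <<'E'
from rings import *
a,s=snap("n4")
fit(a,s,"sm",(.382,.22),[(.017,.054,0),(.015,.054,0)],.012)
cv2.imwrite("pics/n4o.png",a)
E
```

```text
24.625 [0.3792 0.2178 0.1442] [ 0.52  0.15 -0.39  1.03 -0.    2.59]
sm [0.3812 0.221 ] score 34.9
```

View pics/n4o.png

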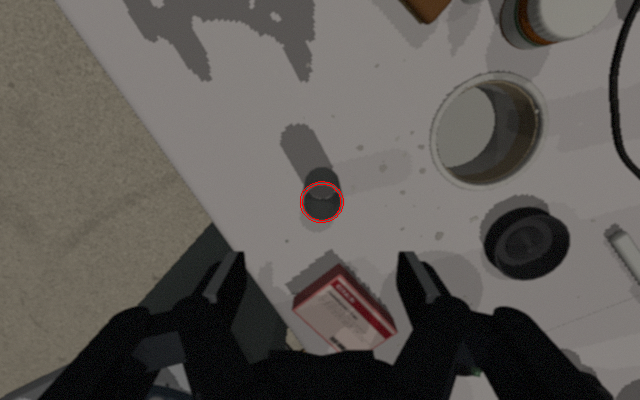

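Medium is home: its rim at (331,226) is at seat height. The small ring is upright at (322,202). Grip it.

Call:
{"method": "play_rows", "body": {
  "commands": [
    [[0,0,0],[0.001,0.002,-0.03],0.9],
    [[0,0,0],[0,0,-0.03],0.9],
    [[0,0,0],[0,0,-0.03],0.9],
    [[0,0,0],[0,0,-0.016],0.9],
    [[0,0,0],[0,0,0],0.9],
    [[0,0,0],[0,0,0],0.6],
    [[0,0,0],[0,0,0],0.4],
    [[0,0,0],[0,0,0],0.2],
    [[0,0,0],[0,0,0],0.2],
    [[0,0,0],[0,0,0],0.2],
    [[0,0,0],[0,0,0],0.2],
    [[0,0,0],[0,0,0],0.2]
  ],
  "force": 35
}}

```text
time_s: 26.18
eef_pos: [0.3814, 0.2209, 0.0403]
orientation: [2.702, 1.603, 0.003]
ft_force: [-0.2, -0.9, 7.2]
finger_gap: 0.0337
gripper_force: 34.0
```

Call:
{"method": "play_rows", "body": {
  "commands": [
    [[0,0,0],[0,0,0.01],0.2],
    [[0,0,0],[0,0,0.02],0.2],
    [[0,0,0],[0,0,0.03],0.2],
    [[0,0,0],[0,0,0.04],0.2],
    [[0,0,0],[0,0,0.04],0.2],
    [[0,0,0],[0,0,0.03],0.2],
    [[0,0,0],[0,-0.03,0.01],0.2],
    [[0,0,0],[0,-0.03,0],0.2],
    [[0,0,0],[0,0,0],0.2],
    [[0,0,0],[0,0,0],0.2]
  ]
}}

```text
time_s: 27.42
eef_pos: [0.3808, 0.1608, 0.2197]
orientation: [-2.702, -1.602, -0.001]
ft_force: [0.0, -0.4, -1.3]
finger_gap: 0.0336
gripper_force: 35.0
```

Call:
{"method": "play_rows", "body": {
  "commands": [
    [[0,0,0],[0.0045,-0.039,0],0.2],
    [[0,0,0],[0.0045,-0.038,0],0.2],
    [[0,0,0],[0.0045,-0.038,0],0.2],
    [[0,0,0],[0.0045,-0.038,0],0.2],
    [[0,0,0],[0.0045,-0.038,0],0.2],
    [[0,0,0],[0.0045,-0.038,0],0.2],
    [[0,0,0],[0,0,0],0.2],
    [[0,0,0],[0,0,0],0.2]
  ]
}}

```text
time_s: 28.42
eef_pos: [0.4077, -0.0678, 0.2192]
orientation: [-2.701, -1.603, 0.0]
ft_force: [0.3, -0.1, -0.5]
finger_gap: 0.0337
gripper_force: 35.1
```

```bash
python3 - <<'E'
from rings import *
a,s=snap("g7");z=s["eef_pos"][2]+.014
h=fit(a.copy(),s,"held",s["eef_pos"][:2],[(.017,z,0),(.015,z,0)],.006);print(h-s["eef_pos"][:2])
h2=fit(a.copy(),s,"heldbottom",s["eef_pos"][:2],[(.017,z-.054,0)],.006)
c=fit(a,s,"small",(.4315,-.0245),F(.058),.010);print(c-h)
E
```

```text
28.425 [ 0.4077 -0.0678  0.2192] [-0.17  0.06 -0.3   1.21  0.    1.91]
held [ 0.408  -0.0678] score 40.4
[0.00025 0.     ]
heldbottom [ 0.4075 -0.0678] score 46.3
small [ 0.4298 -0.024 ] score 40.8
[0.02176499 0.0437853 ]
```

Call:
{"method": "play_rows", "body": {
  "commands": [
    [[0,0,0],[0.009,0.018,0],0.2],
    [[0,0,0],[0.009,0.018,0],0.2],
    [[0,0,0],[0.0045,0.0075,0],0.2],
    [[0,0,0],[0,0,-0.03],0.2],
    [[0,0,0],[0,0,-0.04],0.2],
    [[0,0,0],[0,0,-0.035],0.2],
    [[0,0,0],[0,0,0],0.2],
    [[0,0,0],[0,0,0],0.2]
  ]
}}

```text
time_s: 29.48
eef_pos: [0.4308, -0.0247, 0.1154]
orientation: [2.701, 1.603, 0.001]
ft_force: [0.5, 0.6, -0.8]
finger_gap: 0.0334
gripper_force: 35.2
```

```bash
python3 - <<'E'
from rings import *
a,s=snap("g8");e=s["eef_pos"];z=e[2]+.014
h=fit(a.copy(),s,"held",e[:2],[(.017,z,0),(.015,z,0)],.006)
h2=fit(a.copy(),s,"heldbottom",e[:2],[(.017,z-.054,0)],.006)
c=fit(a,s,"small",(.431,-.024),F(.058),.008);print(c-h)
E
```

```text
29.475 [ 0.4308 -0.0247  0.1154] [-0.06  0.17 -0.46  0.94  0.    2.01]
held [ 0.4308 -0.0245] score 41.1
heldbottom [ 0.4308 -0.0245] score 23.4
small [ 0.4312 -0.023 ] score 40.1
[0.00047899 0.00146666]
```

Call:
{"method": "play_rows", "body": {
  "commands": [
    [[0,0,0],[0.0005,0.001,-0.02],0.2],
    [[0,0,0],[0,0,-0.02],0.2],
    [[0,0,0],[0,0,-0.014],0.2],
    [[0,0,0],[0,0,-0.008],0.2],
    [[0,0,0],[0,0,-0.002],0.2],
    [[0,0,0],[0,0,0],0.2],
    [[0,0,0],[0,0,0],0.2]
  ]
}}

```text
time_s: 30.4
eef_pos: [0.4311, -0.0239, 0.0508]
orientation: [2.702, 1.603, 0.001]
ft_force: [0.2, 0.3, -1.4]
finger_gap: 0.0334
gripper_force: 35.2
```

Call:
{"method": "play_rows", "body": {
  "commands": [
    [[0,0,0],[0,0,-0.0015],0.2],
    [[0,0,0],[0,0,-0.0015],0.2],
    [[0,0,0],[0,0,-0.0005],0.2],
    [[0,0,0],[0,0,0],0.2],
    [[0,0,0],[0,0,0],0.2]
  ]
}}

```text
time_s: 31.02
eef_pos: [0.4308, -0.024, 0.0473]
orientation: [2.702, 1.603, 0.0]
ft_force: [-2.2, 0.0, 8.9]
finger_gap: 0.0333
gripper_force: 36.1
```

Seated at 0.0473 as expected. Release, rise and verify.

Call:
{"method": "play_rows", "body": {
  "commands": [
    [[0,0,0],[0,0,0],0.5],
    [[0,0,0],[0,0,0],0.7],
    [[0,0,0],[0,0,0],0.7],
    [[0,0,0],[0,0,0],0.7],
    [[0,0,0],[0,0,0.01],0.7],
    [[0,0,0],[0,0,0.03],0.7],
    [[0,0,0],[0,0,0.05],0.7],
    [[0,0,0],[0,0,0.05],0.7],
    [[0,0,0],[0,0,0.03],0.7],
    [[0,0,0],[-0.01,0.04,0],0.7],
    [[0,0,0],[0,0,0],0.7],
    [[0,0,0],[0,0,0],0.7]
  ]
}}

```text
time_s: 32.52
eef_pos: [0.4207, 0.0161, 0.2172]
orientation: [2.701, 1.604, 0.0]
ft_force: [-0.9, 0.0, -0.0]
finger_gap: 0.0599
gripper_force: 0.0
```

```bash
python3 - <<'E'
from rings import *
a,s=snap("r3")
fit(a.copy(),s,"small ring",(.431,-.024),[(.017,.061,0),(.015,.061,0)],.008)
fit(a.copy(),s,"small ring if on rim",(.431,-.024),[(.017,.068,0),(.015,.068,0)],.008)
fit(a.copy(),s,"former",(.431,-.024),F(.058),.008)
for cam in("top","scene"):
    robot.grab_frame(cam)
    for n in("ring_large","ring_medium","ring_small"):
        for r in robot.tip_of(cam,n)[:2]:print(cam,n,round(r["score"],2),at(cam,np.array(r["centre"])*[640,400],.007).round(3)[:2])
E
```

```text
32.525 [0.4207 0.0161 0.2172] [ 0.04  0.07 -0.29  1.21 -0.    2.11]
small ring [ 0.4308 -0.0242] score 32.1
small ring if on rim [ 0.4308 -0.0202] score 30.4
former [ 0.4305 -0.0228] score 36.1
top ring_large 0.89 [ 0.523 -0.168]
top ring_medium 0.94 [ 0.373 -0.29 ]
scene ring_large 0.82 [ 0.516 -0.162]
scene ring_medium 0.85 [ 0.366 -0.283]
scene ring_small 0.6 [ 0.429 -0.022]
```

All three rings are at their formers, and each one reached its seat height under contact. Handing in.

```bash
python3 -c "
from rig import robot
print(robot.close_job())"
```

```text
the job is handed in; nothing more can be done
None
```

I set the large, medium and small rings in their own waxed formers, left the spare former empty, and handed the job in at about 33 s; each ring met its seat at the expected height, and the final check of the small ring was by measurement only, because my picture views were used up.

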